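# Lay the light wall's second course and set its lamp

### The job

Reset the light-wall puzzle: lay the second course on the little wooden wall in half-block stagger, flush with the course below and with the same 10 mm open joints - the long block centred over the joint, the square half block at the end nearer the blue enamel tin, the round-ended half block at the other end with its round face outward. When the course is complete, stand the glass lamp jar with the brass lid on the table behind the wall (the side away from the robot), opposite its middle and a finger's breadth (20 mm) clear of it. Leave everything else where it is.

Things in the scene. Friction and masses are not known exactly. Their poses are not given: they have to be found in the camera images.
- wall: First course of a model wall, fixed to the table: two light wooden blocks, each 110 long, 50 thick and 36 high, end to end with a 10 mm open joint, on a dark steel sole plate 230 x 50 x 6. Over all 230 long (its y axis), 50 thick (x), flat top 42 above the table. Origin: centre of the underside, at table height, below the joint. x points to the wall's back, away from the robot; z up. It stands turned by up to 0.28 rad from start to start.
- tin: Blue enamel tin with lid, fixed, 144 (its y) x 104 (x) x 73 high, with a wire handle on the lid to 89. It stands behind and to the left or to the right of the wall; it tells which end of the wall takes the square half block. Origin: centre of its underside.
- long_block: Loose full-length block of light wood, 110 long (its y axis), 50 wide (x), 36 high, about 140 g, lying flat on the table. Origin: centre of the underside; z up.
- square_half: Loose half block of light wood, square in plan: 50 x 50, 36 high, about 65 g. Origin: centre of the underside; axes along its sides, z up.
- round_half: Loose half block of light wood, D-shaped in plan: 50 long (its y axis), 50 wide (x), 36 high, about 60 g. The end towards +y is a half round of radius 25 about the origin, the half towards -y is square, so the flat side faces (at x = +25 and -25) run only from y = -25 to y = 0. Origin: centre of the underside (25 from either end); z up.
- lamp_jar: Loose glass jar with a white electric candle inside and a brass screw lid, upright, about 300 g, 125 high: glass 64 in diameter up to 76, neck 48 in diameter from 86 to 101, brass lid 56 in diameter from 101 to 125 above its underside. Origin: centre of the underside; z up.
- cork_jar: Bystander, loose, not to be moved: amber glass jar with a cork stopper, 58 in diameter, 98 high. Origin: centre of the underside.
- padlock: Bystander, loose, not to be moved: brass padlock lying flat, about 78 x 50 x 20. Origin: on the table, about its middle.
- magnifier: Bystander, loose, not to be moved: magnifying glass with a dark horn handle, lying flat to the right, about 220 long (its x axis, lens of 92 towards +x), 20 thick. Origin: on the table, in the handle, 95 from the lens's centre.
Not all that is in view belongs to the job. What is shaped like the lamp_jar but purple, red or turquoise is not meant.

How it is judged:
By the outcome, as a careful person would: the job done as asked, in the order asked, and still so for the second after the job is handed in, with the robot touching nothing.
It also fails if it takes over 93 s, if anything falls off the work surface, if the arm or the gripper's body presses on something with over 40 N, if the wrist force passes 120 N, or if a joint passes its speed limit or range.

### The arm

A 6-joint arm with a two-finger parallel gripper is mounted at the origin on the work surface. World frame = base frame: x ahead of the robot, y to its left, z up, the work surface at z = 0. Lengths are in mm, angles in rad, forces in N, time in s.
With the tool pointing down it reaches from about 275 to 750 mm from the base axis. Payload 10.2 kg.
Tool frame: the origin (TCP) lies at the very end of the fingers, on their centre line; the grasp point (between the pads) lies 19 mm behind it (ctrl.hold_point_z is the distance from the TCP to the grasp point, in mm); z points along the fingers, y is the direction in which the jaws open and shut (so a half turn about z gives the same grasp; the last joint's range is limited). The gripper opens to 85 mm and grips with 20 to 120 N. Pads are 22 mm wide; open, the fingers measure 114 mm over their backs; the gripper's body (76 mm by 85 mm) begins 54 mm behind the grasp point. The pads swing forward as they close: fully open they stand 13 mm farther back than shut.
Start: joints at [-1.472, 0.313, 1.498, -0, 1.331, -0.223], TCP at [166.031, -498.061, 231.294] pointing down, gripper open.
Joint ranges: [-2.94, 2.94], [-0.97, 2.17], [0.19, 2.56], [-1.23, 4.37], [0.02, 3.11], [-2.88, 2.88]. Speed limits (rad/s): [2.39, 2.39, 3.01, 3.14, 3.14, 3.14].

### API

Orientations are given as a unit quaternion [w, x, y, z].
In Python, from rig import readout, cams, workorder, spotter, ctrl gives the robot as it stands.
- The arm moves only by the tool step_arm, never from a script. Its argument "plan" is text: rows parted by semicolons, each of 5 numbers parted by spaces: the shift along the tool's x, y, z in cm, then the turn about the tool's z in degrees, then the opening in per cent of the stroke, from 0 (shut) to 100 (fully open). In form: x y z twist gripper; .... A call has 1 to 10 rows; each row is the pose to reach, as a shift and turn from the pose commanded when the call began, along the tool's axes at that moment; what a row does not reach only later rows make up. A row lasts 1/10 s, in which the tool goes at most 50 mm and 8.59 degrees, less where a joint would pass 70% of its speed; a pose out of reach is approached as far as the arm can. A call with a gripper value outside its range is refused whole. The fingers move at their own pace and stop on an object; "grip_force" is the grip in N (left out, the last holds). Time passes only in rows, so rows that repeat a pose let the fingers close. It gives the time, the measured TCP pose, the force and the opening at its end, in the units of the state.
- readout.sense(): the state, without advancing time (a new reading comes with each control period).
- cams.capture(name): name is "scene" or "top"; returns (picture, depth): 384x512x3 uint8, red, green, blue; 384x512 float32, mm along the optical axis (not along the pixel's ray), 0 where there is no reading.
- cams.camera_info(name): a dict with "vfov" (degrees; the focal length in pixels is half the picture's height over the tangent of half this angle, whatever the lens; pixels are square), "cx", "cy" (the principal point, pixels), "rvec" (rotation vector, rad) and "tvec" (3), from world to camera coordinates, as OpenCV has them. Camera axes: x right, y down, z forward; pixel columns grow to the right and rows downward; lengths in mm; the calibration is good to about 2 mm. A picture is of the moment at which its call begins. camera_info takes no time and is no camera call.
- workorder.finish_job(): hands the job in, once; it reports no verdict.
Trained networks look in the newest picture that a camera, given by its name, has taken for a name from the list of things; names that differ only in an ending like _2 or _b are one class to them, and where a whole thing is asked for, a point or a joint stands for the part that bears it (a point fixed in the world has none). Each returns a list of dicts, best first, with "conf" (0 to 1); they miss things now and then, are a little off and sometimes report something else, mostly with a low value. They report only what shows in the picture. A call takes as long as a camera call. They do not tell look-alikes from the thing itself.
- spotter.regions_of(camera, target): "pixels" (384x512 bool, what is visible of it) and "extent" ([centre column, centre row, width, height] in pixels, round what is visible of it).
The state is a dict: "time_s": time; "joints": joint angles; "dq": joint speeds; "tau": joint torques, N m; "eef_pos": TCP position; "ee_rot": TCP orientation; "force": force on the tool from outside, world axes, zero at the start; "wrist_torque": the same for the moment, N m; "grip_width": opening from 0.0 (shut) to 1.0 (fully open).
Only numpy, scipy, OpenCV 4.12 (cv2) and the standard library are available. Lean on these libraries where they do the work, as an engineer would, in place of code of your own. Each camera call takes 0.05 s, during which the arm holds its last target. There are 200 camera calls.

## Working session

There is one attempt and no reset: what is moved stays moved. The work goes in short steps, Python scripts to look and compute and a tool call to move; the robot and the scene stay as the last step left them, time stands still between calls to the robot, and variables do not carry over. Pictures are saved under pics/ and viewed, about 12 in all and at most 16, crops included, and the job is handed in when it is done.

Besides the shell and the picture viewer there is one more tool, called as a command line: name --argument value ..., lists and objects as JSON in quotes. step_arm: Moves the arm, as the interface text tells. Its arguments: {"type":"object","properties":{"plan":{"type":"string"},"grip_force":{"type":"number"}},"required":["plan"]}

```bash
mkdir -p pics; ls
cat > h.py <<'E'
import numpy as np, cv2
from rig import readout, cams, workorder, spotter, ctrl
def K(n):
    i=cams.camera_info(n); f=192/np.tan(np.radians(i['vfov'])/2)
    R=cv2.Rodrigues(np.array(i['rvec'],float))[0]; return f,i['cx'],i['cy'],R,np.array(i['tvec'],float)
def world(n,d):
    f,cx,cy,R,t=K(n); v,u=np.mgrid[0:384,0:512]
    P=np.stack([(u-cx)/f*d,(v-cy)/f*d,d],-1)
    return (P-t)@R   # R^T(P-t)
def save(p,name,box=None,s=1):
    im=cv2.cvtColor(p,cv2.COLOR_RGB2BGR)
    if box: im=im[box[1]:box[3],box[0]:box[2]]
    cv2.imwrite('pics/'+name,cv2.resize(im,None,fx=s,fy=s,interpolation=cv2.INTER_CUBIC))
E
python3 - <<'E'
from h import *
print(readout.sense())
for n in('scene','top'):
    p,d=cams.capture(n); W=world(n,d); save(p,n+'0.png',s=1.5); np.savez(n+'0.npz',p=p,d=d,W=W)
    print(n,cams.camera_info(n),(d>0).mean())
    for t in ['wall','tin','long_block','square_half','round_half','lamp_jar','cork_jar','padlock','magnifier']:
        for r in spotter.regions_of(n,t)[:4]:
            m=r['pixels']&(d>0); w=W[m]
            print(t,round(r['conf'],2),np.round(r['extent']),m.sum(),np.round(np.percentile(w,[3,50,97],axis=0)).tolist() if m.any() else '')
E
```

```text
pics
{'time_s': 0.0, 'joints': array([-1.47238642e+00,  3.13473873e-01,  1.49844851e+00, -2.07336426e-05,
        1.33102236e+00, -2.23410784e-01]), 'dq': array([ 1.76454877e-03, -7.59521854e-04,  5.12338497e-05, -1.19177760e-03,
       -1.18639494e-03,  3.80648428e-05]), 'tau': array([-5.82089751e-05, -4.12262821e+01, -2.59743941e+01, -1.98570724e-04,
        4.06825668e-03,  2.29915372e-05]), 'eef_pos': array([ 166.00566149, -497.78158643,  230.71856705]), 'ee_rot': array([-6.75353190e-04,  9.87081218e-01,  1.60219259e-01,  3.21766427e-05]), 'force': array([ 0.01987149, -0.71695664, -0.317466  ]), 'wrist_torque': array([-0.02479585,  0.01403919, -0.02614184]), 'grip_width': 1.0003519448664944}
scene {'vfov': 49.078265740882834, 'cx': 253.6484405495373, 'cy': 187.0661131103541, 'rvec': array([ 2.11934051,  0.55749205, -0.28289152]), 'tvec': array([-416.3837329 , -131.56263776, 1697.04338139])} 0.9959869384765625
wall 0.56 [284. 192.  33.  52.] 851 [[559.0, -101.0, -3.0], [603.0, -21.0, 37.0], [638.0, 120.0, 42.0]]
tin 0.92 [350. 158.  29.  33.] 947 [[678.0, 245.0, -2.0], [736.0, 269
[... 2268 characters left out ...]
0, -280.0, 122.0], [449.0, -255.0, 129.0]]
lamp_jar 0.85 [318. 246.  25.  24.] 394 [[288.0, -345.0, -2.0], [317.0, -310.0, 122.0], [356.0, -287.0, 129.0]]
lamp_jar 0.66 [256. 210.  11.  16.] 212 [[419.0, -126.0, -2.0], [443.0, -101.0, 34.0], [469.0, -77.0, 41.0]]
lamp_jar 0.64 [343. 225.  20.  25.] 402 [[362.0, -426.0, 14.0], [387.0, -393.0, 121.0], [416.0, -373.0, 129.0]]
cork_jar 0.59 [338. 184.  20.  21.] 275 [[510.0, -418.0, 4.0], [528.0, -388.0, 71.0], [555.0, -369.0, 101.0]]
padlock 0.49 [118. 186.  10.  22.] 256 [[500.0, 358.0, -1.0], [528.0, 383.0, 17.0], [571.0, 414.0, 24.0]]
magnifier 0.8 [372. 201.  26.  61.] 671 [[401.0, -563.0, 3.0], [545.0, -518.0, 11.0], [598.0, -488.0, 25.0]]
```

View pics/scene0.png

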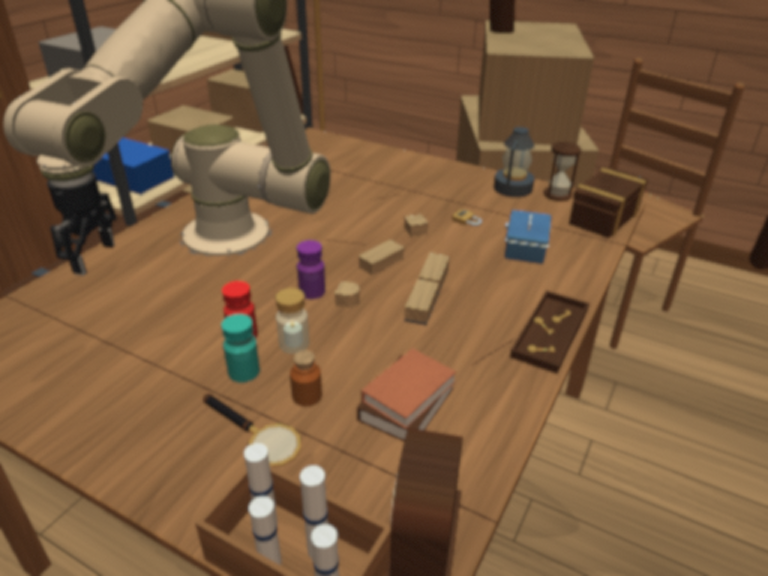

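View pics/top0.png

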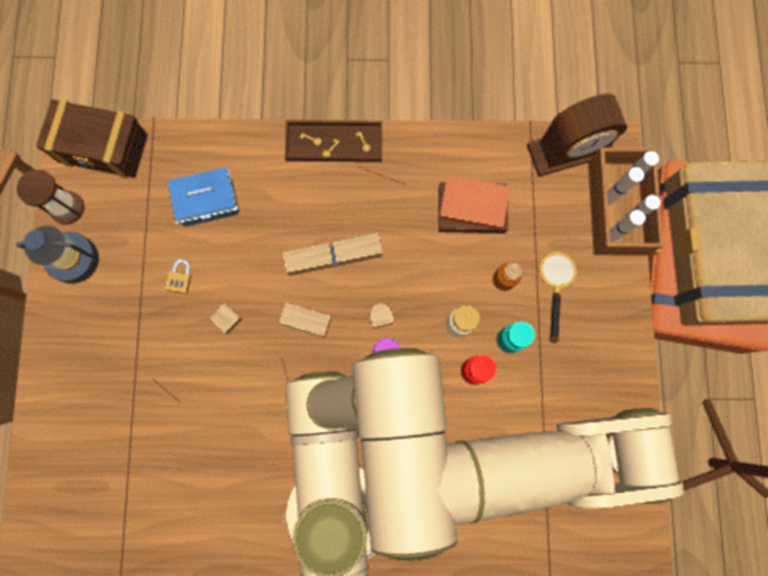

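```bash
cat >> h.py <<'E'
def fit(n,W,seed,zlo,zhi,rad,bias=None):
    """points of the top face near seed -> centre, rect"""
    w=W.reshape(-1,3); m=(np.hypot(*(w[:,:2]-seed).T)<rad)&(w[:,2]>zlo)&(w[:,2]<zhi)
    q=w[m][:,:2].astype(np.float32); r=cv2.minAreaRect(q)
    c=np.cov(q.T); ev,V=np.linalg.eigh(c); a=np.arctan2(V[1,1],V[0,1])
    return q,r,a
E
python3 - <<'E'
from h import *
for n in('scene','top'):
    z=np.load(n+'0.npz'); W=z['W']; w=W.reshape(-1,3)
    m=(w[:,0]>350)&(w[:,0]<700)&(abs(w[:,1])<330)&(abs(w[:,2])<8)
    A=np.c_[w[m][:,:2]-[500,0],np.ones(m.sum())]; co=np.linalg.lstsq(A,w[m][:,2],rcond=None)[0]; print(n,'table',co)
    H=W.copy(); H[...,2]-=(W[...,:2]-[500,0])@co[:2]+co[2]
    for nm,s,zt,rad in [('wall',(590,12),42,135),('long',(432,75),36,75),('sq',(434,262),36,48),('rd',(443,-100),36,48),('lid',(430,-285),125,40),('tin',(720,320),73,95)]:
        q,r,a=fit(n,H,np.array(s),zt-6,zt+6,rad)
        print(nm,len(q),'mean',q.mean(0).round(1),'rect',np.round(r[0],1),np.round(r[1],1),round(r[2],1),'pca',round(np.degrees(a),1))
z=np.load('top0.npz'); save(z['p'],'wall_c.png',(140,140,330,250),4); 
s=np.load('scene0.npz'); save(s['p'],'jar_c.png',(130,170,240,260),5)
E
```

```text
scene table [-1.51817135e-03 -2.41437927e-03 -2.89137822e+00]
wall 574 mean [596.6   3. ] rect [594.1  12.1] [ 50.3 234.9] 12.3 pca 102.2
long 249 mean [436.3  72. ] rect [436.4  75.9] [115.2  59.2] 75.0 pca 73.9
sq 91 mean [439.5 258.9] rect [437.8 260.8] [52.7 55.4] 49.5 pca 131.9
rd 127 mean [ 447.  -103.5] rect [ 448.4 -101.1] [50.1 54.6] 13.3 pca 104.5
lid 189 mean [ 431.9 -289.2] rect [ 430.3 -286.6] [54.5 53. ] 28.3 pca 142.6
tin 505 mean [728.8 314.2] rect [724.2 321.4] [109.5 149.2] 12.9 pca 105.0
top table [-2.19227010e-04 -9.50240360e-04 -5.46072443e-01]
wall 815 mean [590.7  15.7] rect [592.   15.3] [ 52.4 230.3] 12.0 pca 102.5
long 424 mean [432.9  77. ] rect [433.2  77.1] [109.5  50.2] 73.6 pca 73.2
sq 196 mean [435.3 263.2] rect [435.6 263.2] [51.8 48.8] 48.2 pca -138.4
rd 171 mean [443.6 -99.1] rect [445.9 -98.9] [49.1 50.2] 14.6 pca 123.8
lid 227 mean [ 426.8 -284.9] rect [ 426.3 -285.1] [55.5 54.6] 63.4 pca 77.4
tin 1032 mean [722.2 324.6] rect [722.2 323.8] [110.  143.2] 14.4 pca 104.0
```

View pics/wall_c.png

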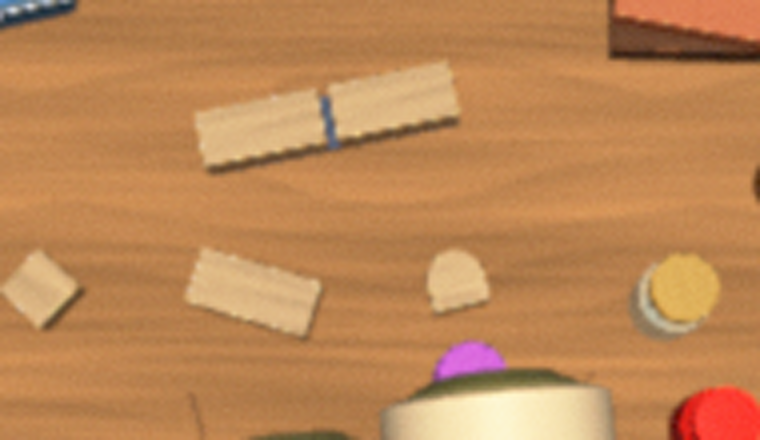

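View pics/jar_c.png

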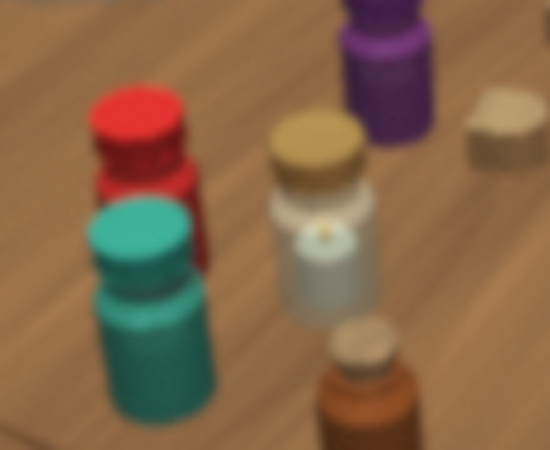

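```bash
cat >> h.py <<'E'
from scipy.optimize import minimize
TAB={'scene':(-1.518e-3,-2.414e-3,-2.891),'top':(-2.19e-4,-9.5e-4,-.546)}
def heights(n,W):
    a,b,c=TAB[n]; return W[...,2]-(a*(W[...,0]-500)+b*W[...,1]+c)
BOX=lambda ly,lx=50: np.array([[sx*lx/2,sy*ly/2] for sx in(-1,1) for sy in(-1,1)])
_t=np.linspace(0,np.pi,25)
DEE=np.r_[[[-25,-25],[25,-25]],np.c_[25*np.cos(_t),25*np.sin(_t)]]
def sil(n,plan,p,z0,z1):
    f,cx,cy,R,t=K(n); x,y,a=p; a=a*np.pi/180
    q=plan@np.array([[np.cos(a),np.sin(a)],[-np.sin(a),np.cos(a)]])+[x,y]
    P=np.r_[np.c_[q,np.full(len(q),z0)],np.c_[q,np.full(len(q),z1)]]@R.T+t
    uv=np.c_[P[:,0]/P[:,2]*f+cx,P[:,1]/P[:,2]*f+cy].astype(np.float32)
    h=cv2.convexHull(uv)[:,0]; S=8; c=h.mean(0).astype(int)-64
    m=np.zeros((128*S,128*S),np.uint8); cv2.fillConvexPoly(m,np.round((h-c+.5)*S-.5).astype(np.int32),1)
    return cv2.resize(m.astype(np.float32),(128,128),interpolation=cv2.INTER_AREA),c
def pose(n,W,plan,seed,z0,z1,rad=None,zmin=None):
    """x,y,deg of an upright prism by silhouette, part above zmin"""
    H=heights(n,W); zmin=z0+5 if zmin is None else zmin
    rad=rad or np.abs(plan).max()*1.3+12
    near=np.hypot(W[...,0]-seed[0],W[...,1]-seed[1])<rad
    M=((H>zmin)&(H<z1+9)&near).astype(np.float32)
    def cost(p):
        s,c=sil(n,plan,p,zmin,z1); x0,y0=max(c[0],0),max(c[1],0)
        s=s[y0-c[1]:,x0-c[0]:]; m=M[y0:y0+s.shape[0],x0:x0+s.shape[1]]; s=s[:m.shape[0],:m.shape[1]]
        return np.abs(s-m).sum()
    best=None
    for k in(0,1):
        x0=np.array(seed,float) if best is None else best.x
        r=minimize(cost,x0,method='Nelder-Mead',options=dict(initial_simplex=x0+np.array([[0,0,0],[6,0,0],[0,6,0],[0,0,5]])/(k+1),xatol=.05,fatol=.05))
        best=r
    return best.x.round(1),round(best.fun/M.sum(),3)
def tool():
    s=readout.sense(); w,x,y,z=s['ee_rot']; return s['eef_pos'],np.degrees(2*np.arctan2(y,x))%360,s
def go(x,y,z,phi):
    p,f,s=tool(); a=np.radians(f); d=np.array([x,y,z])-p
    tw=-((phi-f+180)%360-180)
    print('row cm',np.round([(d[0]*np.cos(a)+d[1]*np.sin(a))/10,(d[0]*np.sin(a)-d[1]*np.cos(a))/10,-d[2]/10],2),'twist',round(tw,1),'| now',p.round(1),round(f,1))
E
python3 - <<'E'
from h import *
for n in('scene','top'):
    W=np.load(n+'0.npz')['W']
    for nm,pl,s,z in [('wall',BOX(230),(592,15,12.3),(0,42)),('long',BOX(110),(433,77,-16.4),(0,36)),('sq',BOX(50),(435.6,263,48),(0,36)),('rd',DEE,(446,-99,-76),(0,36)),('tin',BOX(144,104),(722,324,14),(0,73))]:
        print(n,nm,pose(n,W,pl,s,*z))
go(433,77,120,73.5)
E
```

```text
scene wall (array([595.2,  11.2,  12.4]), np.float64(0.279))
scene long (array([436.4,  72. , -15.1]), np.float64(0.06))
scene sq (array([438.9, 256.7,  46.1]), np.float64(0.09))
scene rd (array([ 450.5, -103.8,  -75.7]), np.float64(0.085))
scene tin (array([726.8, 319.8,  14.4]), np.float64(0.107))
top wall (array([592. ,  15. ,  12.4]), np.float64(0.351))
top long (array([433.4,  77.2, -16.9]), np.float64(0.175))
top sq (array([436. , 263.7,  46.9]), np.float64(0.089))
top rd (array([446.1, -99.1, -76.9]), np.float64(0.185))
top tin (array([726.1, 325.4,  14.7]), np.float64(0.156))
row cm [ 43.51 -46.11  11.13] twist -55.1 | now [ 166.  -498.1  231.3] 18.4
```

step_arm --plan "43.6 -45.9 5 -55.3 100; 43.6 -45.9 5 -55.3 100; 43.6 -45.9 5 -55.3 100; 43.6 -45.9 5 -55.3 100; 43.6 -45.9 5 -55.3 100; 43.6 -45.9 5 -55.3 100; 43.6 -45.9 5 -55.3 100; 43.6 -45.9 5 -55.3 100; 43.6 -45.9 5 -55.3 100; 43.6 -45.9 5 -55.3 100" --grip_force 30

```text
time_s: 2.0
eef_pos: [377.9, -44.7, 192.1]
ee_rot: [0.001, 0.8, 0.6, 0.0]
force: [1.4, -0.4, 0.5]
grip_width: 0.997
```

Run:
```python
from h import *
go(435,74.7,90,73.7); go(435,74.7,6,73.7)
```

```text
row cm [13.06  2.14 10.21] twist 0.0 | now [377.9 -44.7 192.1] 73.7
row cm [13.06  2.14 18.61] twist 0.0 | now [377.9 -44.7 192.1] 73.7
```

step_arm --plan "13 2.1 5 0 100; 13 2.1 10 0 100; 13 2.1 10 0 100; 13 2.1 10 0 100; 13 2.1 10 0 100;13 2.1 10 0 100"

```text
time_s: 2.6
eef_pos: [434.0, 72.0, 92.3]
ee_rot: [0.0, 0.8, 0.6, 0.0]
force: [0.9, 0.5, -0.2]
grip_width: 0.998
```

Run:
```python
from h import *
p,d=cams.capture('scene'); save(p,'s1.png',(190,100,330,210),5)
go(435,74.7,5,73.7)
```

```text
row cm [ 0.32 -0.02  8.78] twist 0.0 | now [434.3  71.6  92.8] 73.7
```

View pics/s1.png

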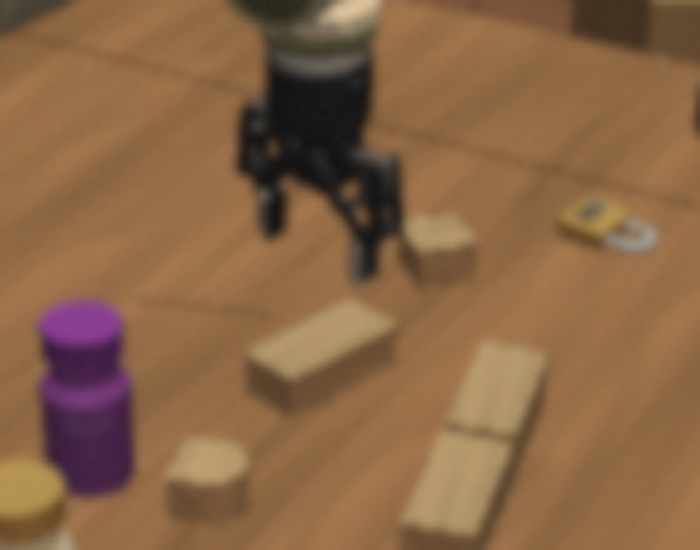

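The picture shows the open jaws above the long block (crop about 320,350), straddling its width. I'll go down and grip.

step_arm --plan "0.3 0 5 0 100; 0.3 0 8 0 100; 0.3 0 8.7 0 100; 0.3 0 8.7 0 100; 0.3 0 8.7 0 0; 0.3 0 8.7 0 0; 0.3 0 8.7 0 0; 0.3 0 8.7 0 0; 0.3 0 8.7 0 0; 0.3 0 8.7 0 0"

```text
time_s: 3.65
eef_pos: [435.6, 75.0, 6.3]
ee_rot: [0.001, 0.8, 0.6, 0.001]
force: [-2.9, -1.4, 8.3]
grip_width: 0.581
```

step_arm --plan "0 0 0 0 0; 0 0 -4 0 0; 0 0 -8 0 0; 0 0 -8 0 0; 0 0 -8 0 0; 0 0 -8 0 0"

```text
time_s: 4.25
eef_pos: [434.1, 75.2, 84.1]
ee_rot: [-0.001, 0.8, 0.6, -0.001]
force: [-0.4, 0.5, -1.3]
grip_width: 0.58
```

Run:
```python
from h import *
print(tool())
for n in('scene','top'):
    p,d=cams.capture(n); W=world(n,d); save(p,n+'2.png',(190,100,330,210) if n=='scene' else (130,130,320,260),4)
    print(n,pose(n,W,BOX(110),(434,72,-16),83,119,zmin=90))
```

```text
(array([434.11426843,  75.19437804,  84.08489882]), np.float64(73.73804247543964), {'time_s': 4.25, 'joints': array([-9.56194037e-02,  3.21938212e-01,  1.92183980e+00, -1.29653429e-05,
        8.99540502e-01,  1.88213371e-01]), 'dq': array([-0.00053841,  0.01377941, -0.00048965,  0.00052913,  0.00042182,
        0.00109256]), 'tau': array([ 5.10760385e-02, -3.69904983e+01, -2.05566967e+01,  3.62958126e-03,
       -5.24180388e-03, -3.44199743e-04]), 'eef_pos': array([434.11426843,  75.19437804,  84.08489882]), 'ee_rot': array([-5.77539543e-04,  8.00008880e-01,  5.99987540e-01, -6.41184750e-04]), 'force': array([-0.39784351,  0.49055108, -1.25896352]), 'wrist_torque': array([-0.0205651 ,  0.04204494, -0.00731093]), 'grip_width': 0.5801075489361468})
scene (array([439.8,  70. , -14.4]), np.float64(0.465))
top (array([436.8,  73.8, -21.9]), np.float64(12.916))
```

View pics/scene2.png

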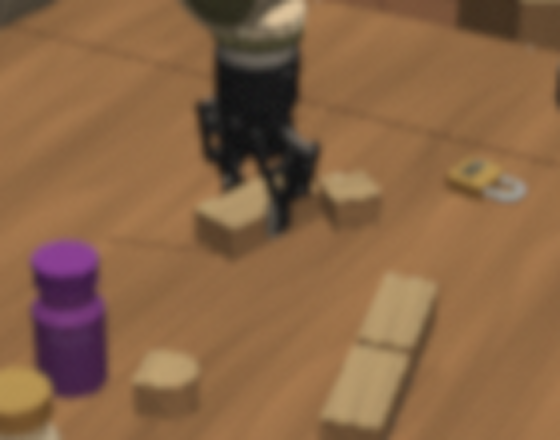

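The block is held. Next it goes over the wall.

Run:
```python
from h import *
go(593.5,13,75,102.4)
```

```text
row cm [-1.51 17.04  0.89] twist -28.7 | now [434.2  75.2  83.9] 73.7
```

step_arm --plan "-0.4 4 -2 -8 0; -0.8 8 -2 -16 0; -1.1 12 -2 -24 0; -1.5 16 -2 -28.7 0; -1.5 17 -1 -28.7 0; -1.5 17 0.8 -28.7 0; -1.5 17 0.8 -28.7 0; -1.5 17 0.8 -28.7 0; -1.5 17 0.8 -28.7 0; -1.5 17 0.8 -28.7 0"

```text
time_s: 5.35
eef_pos: [594.0, 13.2, 77.7]
ee_rot: [0.001, 0.626, 0.78, 0.0]
force: [-0.6, -0.5, -1.1]
grip_width: 0.583
```

Run:
```python
from h import *
go(593.5,13,49,102.4)
for n in('scene','top'):
    p,d=cams.capture(n); save(p,n+'3.png',(200,100,340,240) if n=='scene' else (130,110,320,240),4)
```

```text
row cm [-0.01 -0.05  2.87] twist 0.0 | now [594.   13.2  77.7] 102.4
```

View pics/scene3.png

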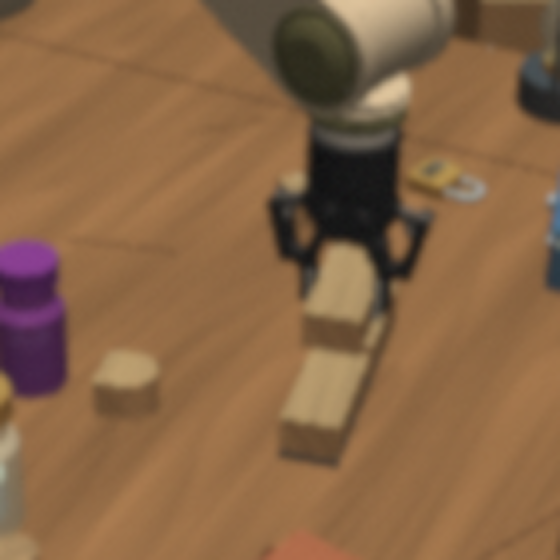

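The block hovers aligned above the wall's middle (crop about 345,290). I'll lower it, release and retreat.

step_arm --plan "0 0 1 0 0; 0 0 2 0 0; 0 0 2.6 0 0; 0 0 2.9 0 0; 0 0 2.95 0 0; 0 0 2.95 0 0"

```text
time_s: 6.05
eef_pos: [593.5, 13.2, 48.3]
ee_rot: [-0.0, 0.626, 0.78, -0.0]
force: [-6.9, 0.4, 11.7]
grip_width: 0.578
```

step_arm --plan "0 0 0 0 70; 0 0 0 0 100; 0 0 0 0 100; 0 0 0 0 100; 0 0 0 0 100; 0 0 -5 0 100; 0 0 -10 0 100; 0 0 -13 0 100; 0 0 -13 0 100"

```text
time_s: 6.95
eef_pos: [595.6, 12.9, 182.2]
ee_rot: [0.004, 0.626, 0.78, 0.002]
force: [-0.7, 0.1, 1.3]
grip_width: 1.004
```

Run:
```python
from h import *
go(437.8,261,180,46.5)
go(437.8,261,180,136.5)
```

```text
row cm [ 27.63 -10.06   0.22] twist 55.9 | now [595.6  12.9 182.2] 102.4
row cm [ 27.63 -10.06   0.22] twist -34.1 | now [595.6  12.9 182.2] 102.4
```

step_arm --plan "27.6 -10.1 0 -34.1 100; 27.6 -10.1 0 -34.1 100; 27.6 -10.1 0 -34.1 100; 27.6 -10.1 0 -34.1 100; 27.6 -10.1 0 -34.1 100; 27.6 -10.1 5 -34.1 100; 27.6 -10.1 8 -34.1 100; 27.6 -10.1 8 -34.1 100; 27.6 -10.1 8 -34.1 100; 27.6 -10.1 8 -34.1 100"

```text
time_s: 7.95
eef_pos: [437.3, 260.5, 99.2]
ee_rot: [0.001, 0.371, 0.929, 0.001]
force: [0.6, -0.1, 0.8]
grip_width: 1.005
```

Run:
```python
from h import *
for n in('scene','top'):
    p,d=cams.capture(n); W=world(n,d); save(p,n+'4.png',(200,100,340,240) if n=='scene' else (120,110,320,260),4)
    np.savez(n+'4.npz',W=W)
    print(n,'upper',pose(n,W,BOX(110),(593,14,12.4),42,78,zmin=52))
    W0=np.load(n+'0.npz')['W']
    print(n,'wall',pose(n,W0,BOX(230),(593,14,12.4),0,42,rad=124,zmin=20))
    q,r,a=fit(n,W,np.array((593,14)),72+TAB[n][2],90,70); print(q.mean(0),r)
go(437.6,261,4,136.5)
```

```text
scene upper (array([594.8,  10.4,  13.9]), np.float64(0.063))
scene wall (array([594.7,  11.5,  12.4]), np.float64(0.064))
[594.81104    8.765642] ((593.7349853515625, 14.446258544921875), (50.20882034301758, 117.985595703125), 12.037915229797363)
top upper (array([591.5,  14.6,  12.3]), np.float64(0.058))
top wall (array([591.5,  15.1,  12.2]), np.float64(0.097))
[591.1906    14.523813] ((591.2036743164062, 14.837440490722656), (51.08778762817383, 109.137451171875), 12.060694694519043)
row cm [-0.    0.07  9.5 ] twist -0.0 | now [437.1 260.5  99. ] 136.5
```

View pics/top4.png

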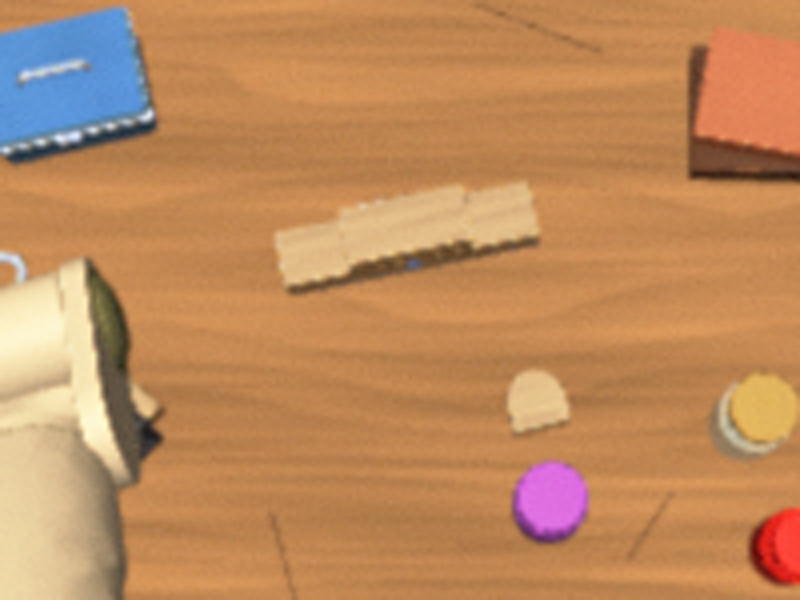

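Top view shows the long block (crop about 403,225) centred on the wall. Both cameras put it within about 1 mm of the wall's centre. Next is the square half.

step_arm --plan "0 0.1 5 0 100; 0 0.1 8.5 0 100; 0 0.1 9.4 0 100; 0 0.1 9.4 0 100; 0 0.1 9.4 0 0; 0 0.1 9.4 0 0; 0 0.1 9.4 0 0; 0 0.1 9.4 0 0; 0 0.1 9.4 0 0; 0 0.1 9.4 0 0"

```text
time_s: 9.05
eef_pos: [437.5, 262.0, 5.1]
ee_rot: [0.001, 0.37, 0.929, 0.001]
force: [-0.3, 0.1, 6.7]
grip_width: 0.583
```

step_arm --plan "0 0 0 0 0; 0 0 -5 0 0; 0 0 -10 0 0; 0 0 -13 0 0; 0 0 -13 0 0; 0 0 -13 0 0"

```text
time_s: 9.65
eef_pos: [436.4, 261.7, 134.0]
ee_rot: [0.001, 0.37, 0.929, 0.0]
force: [0.0, 0.5, -0.9]
grip_width: 0.581
```

Run:
```python
from h import *
go(574.2,101.1,100,102.4)
```

```text
row cm [-21.05  -2.18   3.4 ] twist 34.1 | now [436.4 261.7 134. ] 136.5
```

step_arm --plan "-5 -0.5 0 8 0; -10 -1 0 16 0; -15 -1.5 0 24 0; -20 -2.2 0 32 0; -21 -2.2 0 34.1 0; -21 -2.2 3 34.1 0; -21 -2.2 3 34.1 0; -21 -2.2 3 34.1 0; -21 -2.2 3 34.1 0"

```text
time_s: 10.55
eef_pos: [573.8, 101.8, 104.3]
ee_rot: [0.0, 0.626, 0.78, 0.0]
force: [0.8, -0.3, -0.0]
grip_width: 0.583
```

Run:
```python
from h import *
go(574.2,101.1,47.5,102.4)
```

```text
row cm [-0.08  0.02  5.68] twist 0.1 | now [573.8 101.8 104.3] 102.5
```

step_arm --plan "0 0 3 0 0; -0.1 0 4.5 0 0; -0.1 0 5.2 0 0; -0.1 0 5.5 0 0; -0.1 0 5.7 0 0; -0.1 0 5.7 0 0; -0.1 0 5.7 0 0"

```text
time_s: 11.25
eef_pos: [574.3, 100.3, 47.1]
ee_rot: [0.0, 0.626, 0.78, 0.0]
force: [0.3, 0.7, 2.0]
grip_width: 0.578
```

step_arm --plan "0 0 0 0 70; 0 0 0 0 100; 0 0 0 0 100; 0 0 0 0 100; 0 0 0 0 100; 0 0 -5 0 100; 0 0 -10 0 100; 0 0 -13 0 100; 0 0 -13 0 100"

```text
time_s: 12.15
eef_pos: [575.7, 100.3, 181.2]
ee_rot: [0.003, 0.626, 0.78, 0.003]
force: [0.4, 0.4, -0.0]
grip_width: 1.001
```

Run:
```python
from h import *
# round half: axis +y at angle A; grip 13 back from origin
for A in (13.5,): 
    x,y=446.1+1.8,-99.1-2.1; u=np.array([np.cos(np.radians(A)),np.sin(np.radians(A))])
    g=np.array([x,y])-12.5*u; print(g); go(*g,180,180+A)
```

```text
[ 435.745376   -104.11806705]
row cm [-16.94 -18.07   0.12] twist -91.1 | now [575.7 100.3 181.2] 102.4
```

Run:
```python
from h import *
for n in('scene','top'):
    W=np.load(n+'4.npz')['W']; 
    for s in [(370,-118)]:
        q,r,a=fit(n,W,np.array(s),112,135,55); print(n,len(q),q.mean(0),r)
```

```text
scene 149 [ 359.11142 -116.85814] ((356.025146484375, -113.57947540283203), (55.05602264404297, 54.519561767578125), 86.42927551269531)
top 243 [ 352.95615 -110.83259] ((353.1357116699219, -110.29022216796875), (55.034122467041016, 55.20402145385742), 26.433795928955078)
```

Clearance to the purple jar is about 12 mm with the body beside its lid, so I'll go straight down.

step_arm --plan "-16.9 -18.1 0 -91.2 100; -16.9 -18.1 0 -91.2 100; -16.9 -18.1 0 -91.2 100; -16.9 -18.1 0 -91.2 100; -16.9 -18.1 0 -91.2 100; -16.9 -18.1 0 -91.2 100; -16.9 -18.1 0 -91.2 100; -16.9 -18.1 0 -91.2 100; -16.9 -18.1 0 -91.2 100; -16.9 -18.1 0 -91.2 100"

```text
time_s: 13.15
eef_pos: [433.2, -103.7, 175.6]
ee_rot: [-0.001, -0.04, 0.999, 0.0]
force: [0.4, -0.0, -0.8]
grip_width: 0.999
```

step_arm --plan "0 0 0 0 100; 0 0 0 -2 100; 0 0 0 -2 100; 0 0 0 -2 100"

```text
time_s: 13.55
eef_pos: [433.4, -103.7, 176.1]
ee_rot: [-0.0, -0.053, 0.999, 0.0]
force: [1.0, 0.3, -0.2]
grip_width: 1.002
```

Run:
```python
from h import *
go(435.7,-104.1,5,193.6)
for n in('top','scene'):
    p,d=cams.capture(n); W=world(n,d); np.savez(n+'5.npz',W=W); save(p,n+'5.png',(190,100,330,240) if n=='scene' else (120,110,320,260),4)
    w=np.radians(12.4); ax=np.array([[np.cos(w),np.sin(w)],[-np.sin(w),np.cos(w)]])
    a=pose(n,W,BOX(50),(574,101,12.4),42,78,zmin=52,rad=40); b=pose(n,W,BOX(110),(593,14,12.4),42,78,zmin=52,rad=62)
    print(n,a,b,'rel in wall axes',ax@(a[0][:2]-b[0][:2]))
```

```text
row cm [-0.22 -0.07 17.11] twist -7.6 | now [ 433.4 -103.7  176.1] 186.0
top (array([572.4, 101.9,  12.9]), np.float64(0.129)) (array([591.8,  14.6,  12.2]), np.float64(0.059)) rel in wall axes [-0.20104814 89.42935525]
scene (array([574. , 104.5,  16. ]), np.float64(0.453)) (array([594.4,  11. ,  13.9]), np.float64(0.078)) rel in wall axes [ 0.15363861 95.6994587 ]
```

View pics/scene5.png

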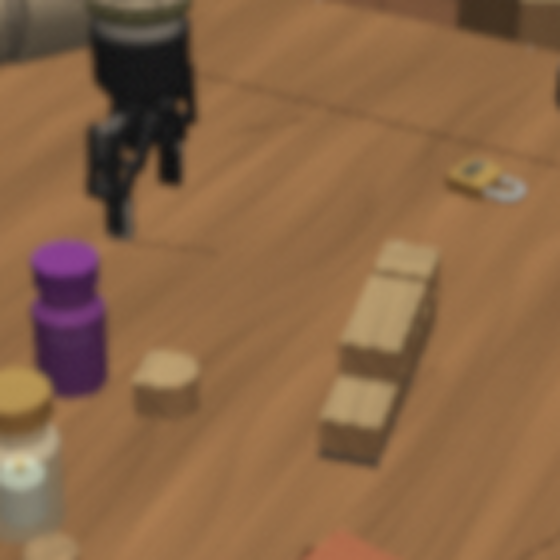

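step_arm --plan "-0.2 -0.1 4 -7.6 100; -0.2 -0.1 8 -7.6 100; -0.2 -0.1 11 -7.6 100; -0.2 -0.1 12 -7.6 100; -0.2 -0.1 12 -7.6 100; -0.2 -0.1 12 -7.6 100"

```text
time_s: 14.25
eef_pos: [436.4, -104.9, 57.6]
ee_rot: [0.001, -0.12, 0.993, -0.001]
force: [0.1, -0.0, 0.9]
grip_width: 1.003
```

Run:
```python
from h import *
go(435.7,-104.1,5,193.6)
p,d=cams.capture('scene'); save(p,'s6.png',(190,140,260,230),6)
```

```text
row cm [0.05 0.1  5.26] twist 0.2 | now [ 436.4 -104.9   57.6] 193.8
```

View pics/s6.png

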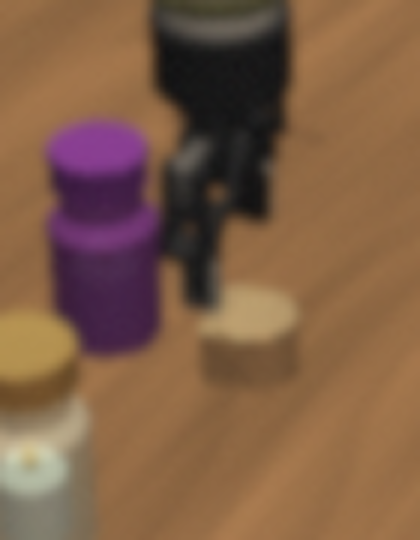

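The fingers straddle the flat part of the D (crop about 250,310), clear of the purple jar. Down and grip.

step_arm --plan "0.05 0.1 3 0 100; 0.05 0.1 4.6 0 100; 0.05 0.1 5.2 0 100; 0.05 0.1 5.2 0 100; 0.05 0.1 5.2 0 0; 0.05 0.1 5.2 0 0; 0.05 0.1 5.2 0 0; 0.05 0.1 5.2 0 0; 0.05 0.1 5.2 0 0; 0.05 0.1 5.2 0 0"

```text
time_s: 15.3
eef_pos: [435.4, -103.9, 5.3]
ee_rot: [0.001, -0.12, 0.993, -0.0]
force: [-0.6, 0.5, 5.5]
grip_width: 0.581
```

step_arm --plan "0 0 0 0 0; 0 0 -4 0 0; 0 0 -9 0 0; 0 0 -14 0 0; 0 0 -14 0 0; 0 0 -14 0 0"

```text
time_s: 15.9
eef_pos: [435.1, -103.8, 145.3]
ee_rot: [0.001, -0.12, 0.993, -0.001]
force: [-0.5, 0.8, -1.0]
grip_width: 0.578
```

Run:
```python
from h import *
# target: origin at -90 along wall y; grip point 12.5 toward +y wall (flat side) => -77.5
u=np.array([-.2147,.9767]); g=np.array([593.5,13.2])-77.5*u; print(g); go(*g,100,102.4)
```

```text
[610.13925 -62.49425]
row cm [-17.98  -0.17   4.53] twist 91.4 | now [ 435.1 -103.8  145.3] 193.8
```

step_arm --plan "-3 0 0 8.5 0; -6 0 0 17 0; -9 0 0 25.5 0; -12 0 0 34 0; -15 -0.2 0 42.5 0; -18 -0.2 0 51 0; -18 -0.2 0 59.5 0; -18 -0.2 0 68 0; -18 -0.2 0 76.5 0; -18 -0.2 0 85 0"

```text
time_s: 16.9
eef_pos: [609.4, -62.4, 142.2]
ee_rot: [-0.002, 0.585, 0.811, -0.001]
force: [-0.7, -0.7, -1.3]
grip_width: 0.582
```

Run:
```python
from h import *
go(610.1,-62.5,90,102.4)
```

```text
row cm [-0.03  0.06  5.22] twist 6.1 | now [609.4 -62.4 142.2] 108.5
```

step_arm --plan "0 0 2 6.3 0; 0 0 4.5 6.3 0; 0 0 5.5 6.3 0; 0 0 5.5 6.3 0; 0 0 5.5 6.3 0; 0 0 5.5 6.3 0"

```text
time_s: 17.5
eef_pos: [610.7, -62.8, 90.4]
ee_rot: [0.001, 0.626, 0.78, 0.0]
force: [0.7, -0.1, -0.3]
grip_width: 0.582
```

Run:
```python
from h import *
go(610.1,-62.5,47.5,102.4)
```

```text
row cm [ 0.04 -0.05  4.29] twist 0.1 | now [610.7 -62.8  90.4] 102.5
```

step_arm --plan "0.05 -0.05 2 0.1 0; 0.05 -0.05 3.2 0.1 0; 0.05 -0.05 3.9 0.1 0; 0.05 -0.05 4.2 0.1 0; 0.05 -0.05 4.35 0.1 0; 0.05 -0.05 4.35 0.1 0; 0.05 -0.05 4.35 0.1 0"

```text
time_s: 18.2
eef_pos: [609.9, -62.3, 47.4]
ee_rot: [0.0, 0.626, 0.779, 0.0]
force: [-3.9, 0.4, 6.2]
grip_width: 0.581
```

step_arm --plan "0 0 0 0 70; 0 0 0 0 100; 0 0 0 0 100; 0 0 0 0 100; 0 0 0 0 100; 0 0 -5 0 100; 0 0 -10 0 100; 0 0 -15 0 100; 0 0 -15 0 100"

```text
time_s: 19.1
eef_pos: [612.1, -62.9, 203.5]
ee_rot: [0.006, 0.626, 0.779, 0.002]
force: [0.4, -0.6, 0.1]
grip_width: 1.002
```

Run:
```python
from h import *
for n in('top','scene'):
    W=np.load(n+'5.npz')['W']; q,r,a=fit(n,W,np.array((429,-285)),112,135,45); print(n,q.mean(0),r)
# jar lid in world ~ top + (1.8,-2.0)
go(428.3,-287,250,60); go(428.3,-287,250,102.4)
```

```text
top [ 426.57892 -284.59344] ((426.7786560058594, -284.50628662109375), (54.6634521484375, 54.99598693847656), 70.86555480957031)
scene [ 432.31686 -290.06018] ((430.9978942871094, -287.5086669921875), (53.36195755004883, 54.644203186035156), 34.99161148071289)
row cm [-17.93 -22.77  -4.65] twist 42.4 | now [612.1 -62.9 203.5] 102.4
row cm [-17.93 -22.77  -4.65] twist 0.0 | now [612.1 -62.9 203.5] 102.4
```

step_arm --plan "-17.9 -22.8 0 90 100; -17.9 -22.8 0 90 100; -17.9 -22.8 0 90 100; -17.9 -22.8 0 90 100; -17.9 -22.8 0 90 100; -17.9 -22.8 0 90 100; -17.9 -22.8 0 90 100; -17.9 -22.8 0 90 100; -17.9 -22.8 0 90 100; -17.9 -22.8 0 90 100"

```text
time_s: 20.1
eef_pos: [425.3, -286.1, 195.5]
ee_rot: [-0.0, 0.99, 0.14, -0.0]
force: [-0.1, -0.1, 0.8]
grip_width: 1.0
```

step_arm --plan "0 0 0 4 100; 0 0 0 4 100; 0 0 0 4 100"

```text
time_s: 20.4
eef_pos: [425.4, -286.1, 195.7]
ee_rot: [-0.0, 0.994, 0.11, -0.0]
force: [0.0, 0.5, -0.8]
grip_width: 1.001
```

Run:
```python
from h import *
go(428.5,-287,94,12.4)
w=np.radians(12.4); ax=np.array([[np.cos(w),np.sin(w)],[-np.sin(w),np.cos(w)]])
for n in('top','scene'):
    p,d=cams.capture(n); W=world(n,d); np.savez(n+'7.npz',W=W); save(p,n+'7.png',(240,140,340,240) if n=='scene' else (170,130,270,205),6 if n=='scene' else 8)
    wl=pose(n,np.load(n+'0.npz')['W'],BOX(230),(593,14,12.4),0,42,rad=124,zmin=20)
    for pl,k,A,r in((BOX(110),0,12.4,62),(BOX(50),90,12.4,38),(DEE,-90,192.4,38)):
        s=np.array([593,14])+ (np.array([0,k])@ax); a=pose(n,W,pl,(*s,A),42,78,zmin=52,rad=r)
        print(n,a,'rel to wall',(ax@(a[0][:2]-wl[0][:2])).round(1))
```

```text
row cm [ 0.28  0.16 10.17] twist 0.2 | now [ 425.4 -286.1  195.7] 12.6
top (array([591.4,  15. ,  12.2]), np.float64(0.054)) rel to wall [-0.1 -0.1]
top (array([572.2, 101.7,  12.5]), np.float64(0.101)) rel to wall [-0.3 88.7]
top (array([611.3, -76.7, 192.7]), np.float64(0.08)) rel to wall [ -0.4 -93.9]
scene (array([593.6,  16.4,  13.8]), np.float64(0.2)) rel to wall [-0.  5.]
scene (array([575.4, 100.2,  14.8]), np.float64(0.483)) rel to wall [ 0.2 90.8]
scene (array([613.9, -79.8, 194.2]), np.float64(0.136)) rel to wall [ -0.9 -93.3]
```

View pics/top7.png

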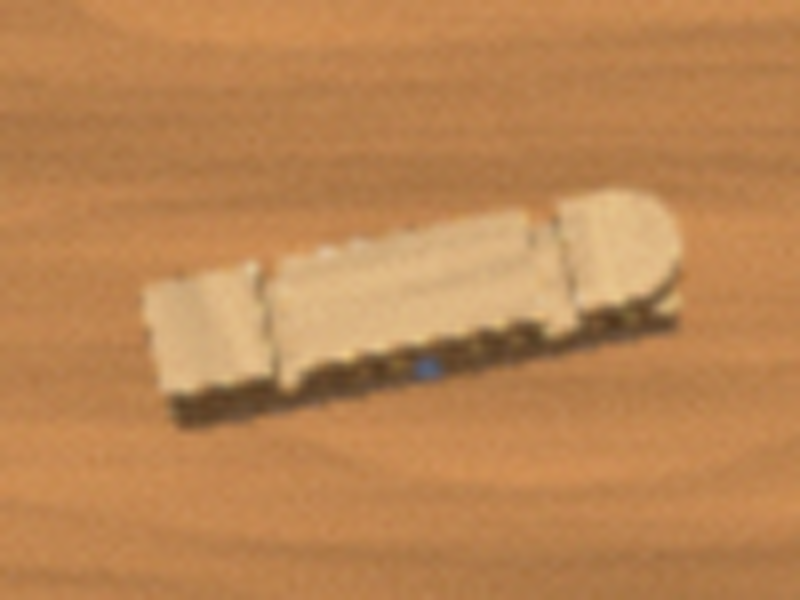

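View pics/scene7.png

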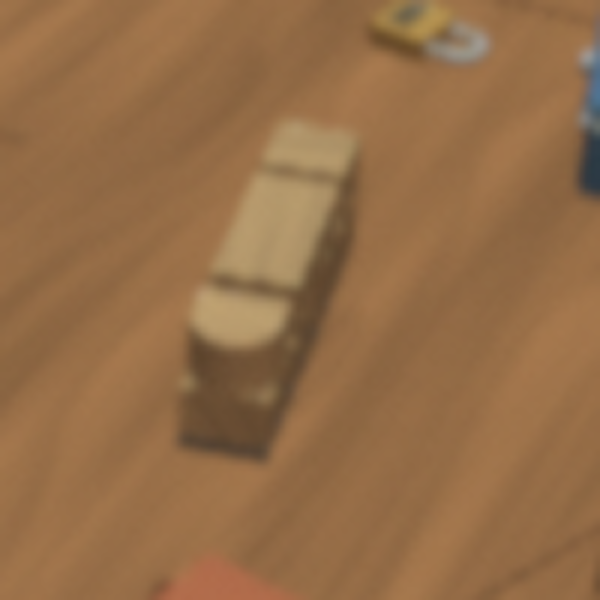

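```bash
cat >> h.py <<'E'
def profile(n,d,W0=(591.5,15),zt=78,show=True,thr=60):
    f,cx,cy,R,t=K(n); w=np.radians(12.3); s=np.arange(-125,126,.5); o=np.arange(-20,21,1)
    S,O=np.meshgrid(s,o); X=W0[0]+O*np.cos(w)-S*np.sin(w); Y=W0[1]+O*np.sin(w)+S*np.cos(w)
    P=np.stack([X,Y,np.full_like(X,zt)],-1)@R.T+t
    u=(P[...,0]/P[...,2]*f+cx).astype(np.float32); v=(P[...,1]/P[...,2]*f+cy).astype(np.float32)
    H=heights(n,world(n,d)).astype(np.float32)
    hit=cv2.remap((H>thr).astype(np.float32),u,v,cv2.INTER_LINEAR)
    pr=hit[10:31].mean(0); e=np.diff((pr>.5).astype(int)).nonzero()[0]
    print(n,'edges along wall y',[round(float(s[i]+.5*(pr[i]-.5)/(pr[i]-pr[i+1])),1) for i in e])
    return s,pr
E
python3 - <<'E'
from h import *
for n,c in(('top',(591.5,15)),('scene',(594.7,11.5))):
    p,d=cams.capture(n); profile(n,d,c)
    d0=np.load(n+'0.npz')['d']; profile(n,d0,c,zt=42,thr=30)
E
```

```text
top edges along wall y [-118.0, -68.4, -54.7, 54.8, 62.7, 114.0]
top edges along wall y [-114.5, -4.8, 5.1, 115.0]
scene edges along wall y [110.5]
scene edges along wall y [112.1]
```

The course stands, but the top-camera profile shows uneven joints. The round half is about 3 mm too far out (gap 13.5) and the square about 1.6 mm too far in (gap 8). I'll regrip and correct both before touching the jar.

Run:
```python
from h import *
go(610,-63,140,102.4)
```

```text
row cm [ 22.86 -17.78   5.59] twist -89.9 | now [ 425.4 -286.1  195.9] 12.5
```

step_arm --plan "22.9 -17.8 0 -89.9 100; 22.9 -17.8 0 -89.9 100; 22.9 -17.8 0 -89.9 100; 22.9 -17.8 0 -89.9 100; 22.9 -17.8 0 -89.9 100; 22.9 -17.8 0 -89.9 100; 22.9 -17.8 0 -89.9 100; 22.9 -17.8 0 -89.9 100; 22.9 -17.8 0 -89.9 100; 22.9 -17.8 0 -89.9 100"

```text
time_s: 21.6
eef_pos: [610.6, -62.7, 195.8]
ee_rot: [-0.0, 0.651, 0.759, -0.0]
force: [0.2, -0.0, -0.1]
grip_width: 0.998
```

step_arm --plan "0 0 4 -4 100; 0 0 8 -4 100; 0 0 8 -4 100; 0 0 8 -4 100; 0 0 8 -4 100"

```text
time_s: 22.1
eef_pos: [611.7, -63.2, 118.4]
ee_rot: [0.002, 0.626, 0.779, 0.001]
force: [0.7, 0.6, -0.3]
grip_width: 0.998
```

Run:
```python
from h import *
go(610,-63,47,102.4)
```

```text
row cm [ 0.06 -0.17  7.14] twist 0.0 | now [611.7 -63.2 118.4] 102.4
```

step_arm --plan "0 -0.1 4 0 100; 0 -0.1 6.2 0 100; 0 -0.1 7.1 0 100; 0 -0.1 7.1 0 100; 0 -0.1 7.1 0 100"

```text
time_s: 22.6
eef_pos: [610.7, -63.4, 46.9]
ee_rot: [0.001, 0.626, 0.779, 0.001]
force: [0.8, -0.2, 0.3]
grip_width: 1.001
```

Run:
```python
from h import *
go(610,-62.5,47,102.4)
```

```text
row cm [ 0.1  -0.05 -0.01] twist 0.0 | now [610.7 -63.4  46.9] 102.4
```

step_arm --plan "0 0 0 0 0; 0 0 0 0 0; 0 0 0 0 0; 0 0 0 0 0; 0 0 0 0 0; 0 0 -0.4 0 0; 0.33 0 -0.4 0 0; 0.33 0 -0.4 0 0; 0.33 0 0 0 0; 0.33 0 0.05 0 0"

```text
time_s: 23.6
eef_pos: [609.1, -59.8, 45.6]
ee_rot: [0.0, 0.626, 0.78, 0.0]
force: [-5.3, 1.9, 15.5]
grip_width: 0.58
```

step_arm --plan "0 0 0 0 0; 0 0 0 0 70; 0 0 0 0 100; 0 0 0 0 100; 0 0 0 0 100; 0 0 0 0 100; 0 0 -5 0 100; 0 0 -9 0 100; 0 0 -9 0 100"

```text
time_s: 24.5
eef_pos: [611.4, -60.5, 140.3]
ee_rot: [0.005, 0.626, 0.779, 0.002]
force: [1.0, -0.2, 0.5]
grip_width: 0.999
```

Run:
```python
from h import *
go(574.5,100.5,140,102.4)
```

```text
row cm [16.51 -0.14  0.03] twist 0.0 | now [611.4 -60.5 140.3] 102.4
```

step_arm --plan "5 0 0 0 100; 10 -0.1 0 0 100; 15 -0.1 0 0 100; 16.5 -0.1 0 0 100; 16.5 -0.1 4 0 100; 16.5 -0.1 7 0 100; 16.5 -0.1 7 0 100; 16.5 -0.1 7 0 100; 16.5 -0.1 7 0 100"

```text
time_s: 25.4
eef_pos: [573.5, 100.7, 66.2]
ee_rot: [0.001, 0.627, 0.779, 0.001]
force: [-0.2, -0.4, 0.4]
grip_width: 1.003
```

Run:
```python
from h import *
go(574.5,100.5,47,102.4)
p,d=cams.capture('top'); profile('top',d)
```

```text
row cm [-0.04  0.09  1.92] twist -0.0 | now [573.5 100.7  66.2] 102.4
top edges along wall y [-114.5, -64.4, -54.7]
```

Round half now at -114.5 to -64.4, which is correct. Next the square.

step_arm --plan "0 0.1 1.5 0 100; 0 0.1 1.9 0 100; 0 0.1 1.9 0 0; 0 0.1 1.9 0 0; 0 0.1 1.9 0 0; 0 0.1 1.9 0 0; 0 0.1 1.9 0 0; 0 0.1 1.5 0 0; 0.16 0.1 1.5 0 0; 0.16 0.1 1.5 0 0"

```text
time_s: 26.45
eef_pos: [573.0, 103.0, 49.5]
ee_rot: [-0.0, 0.626, 0.779, 0.0]
force: [-0.4, 0.7, -0.6]
grip_width: 0.582
```

step_arm --plan "0 0 0.3 0 0; 0 0 0.45 0 0; 0 0 0.45 0 70; 0 0 0.45 0 100; 0 0 0.45 0 100; 0 0 0.45 0 100; 0 0 0.45 0 100; 0 0 -5 0 100; 0 0 -10 0 100; 0 0 -15 0 100"

```text
time_s: 27.45
eef_pos: [572.7, 102.9, 196.8]
ee_rot: [-0.0, 0.627, 0.779, -0.0]
force: [0.8, 0.3, -0.3]
grip_width: 0.999
```

Run:
```python
from h import *
go(428.5,-287,200,12.4)
```

```text
row cm [-34.97 -22.47  -0.32] twist 90.0 | now [572.7 102.9 196.8] 102.4
```

step_arm --plan "-35 -22.5 0 90 100; -35 -22.5 0 90 100; -35 -22.5 0 90 100; -35 -22.5 0 90 100; -35 -22.5 0 90 100; -35 -22.5 0 90 100; -35 -22.5 0 90 100; -35 -22.5 0 90 100; -35 -22.5 0 90 100; -35 -22.5 0 90 100"

```text
time_s: 28.45
eef_pos: [427.5, -289.7, 194.8]
ee_rot: [0.0, 0.99, 0.138, -0.0]
force: [0.2, 0.2, -0.9]
grip_width: 0.997
```

step_arm --plan "0 0 0 4 100; 0 0 0 4 100; 0 0 0 4 100; 0 0 0 4 100"

```text
time_s: 28.85
eef_pos: [428.7, -287.2, 195.0]
ee_rot: [0.0, 0.994, 0.11, 0.0]
force: [-0.5, -1.2, 0.3]
grip_width: 1.002
```

Run:
```python
from h import *
p,d=cams.capture('top'); profile('top',d)
W=world('top',d); w=np.radians(12.3); ax=np.array([[np.cos(w),np.sin(w)],[-np.sin(w),np.cos(w)]])
for pl,k,A,r in((BOX(110),0,12.4,62),(BOX(50),90,12.4,38),(DEE,-90,192.4,38)):
    s=np.array([591.5,15])+ (np.array([0,k])@ax); a=pose('top',W,pl,(*s,A),42,78,zmin=52,rad=r)
    print(a,'rel to wall',(ax@(a[0][:2]-[591.5,15.1])).round(1))
go(428.5,-287,94,12.4)
```

```text
top edges along wall y [-114.5, -64.4, -54.7, 54.8, 64.9, 115.2]
(array([591.5,  15. ,  12.4]), np.float64(0.064)) rel to wall [-0.  -0.1]
(array([571.3, 103.4,  12.1]), np.float64(0.101)) rel to wall [-0.9 90.6]
(array([610.7, -73.2, 192.6]), np.float64(0.094)) rel to wall [ -0.1 -90.4]
row cm [-1.000e-02 -2.000e-02  1.009e+01] twist 0.2 | now [ 428.7 -287.2  194.9] 12.6
```

All edges are now within 0.5 mm along the wall: -114.5/-64.4, ±54.8, 64.9/115.2. Now the brass-lidded jar.

step_arm --plan "0 0 4 0 100; 0 0 8 0 100; 0 0 9.8 0 100; 0 0 10.2 0 100; 0 0 10.2 0 100; 0 0 10.2 0 0; 0 0 10.2 0 0; 0 0 10.2 0 0; 0 0 10.2 0 0; 0 0 10.2 0 0" --grip_force 40

```text
time_s: 29.9
eef_pos: [429.1, -287.6, 94.3]
ee_rot: [0.001, 0.994, 0.109, 0.001]
force: [-0.6, 2.0, 6.3]
grip_width: 0.646
```

step_arm --plan "0 0 0 0 0; 0 0 -3 0 0; 0 0 -8 0 0; 0 0 -13 0 0; 0 0 -13 0 0; 0 0 -13 0 0; 0 0 -13 0 0"

```text
time_s: 30.6
eef_pos: [428.0, -286.7, 221.3]
ee_rot: [-0.001, 0.994, 0.109, -0.001]
force: [0.2, 0.2, -4.5]
grip_width: 0.639
```

Run:
```python
from h import *
w=np.radians(12.4); t=np.array([593.5,13.2])+77*np.array([np.cos(w),np.sin(w)]); print(t)
go(*t,226,12.4); print(readout.sense()['grip_width'])
p,d=cams.capture('scene'); save(p,'s8.png',(120,130,260,270),4)
```

```text
[668.70376543  29.73462019]
row cm [ 30.34 -25.7   -0.47] twist 0.1 | now [ 428.  -286.7  221.3] 12.5
0.63856487933417
```

View pics/s8.png

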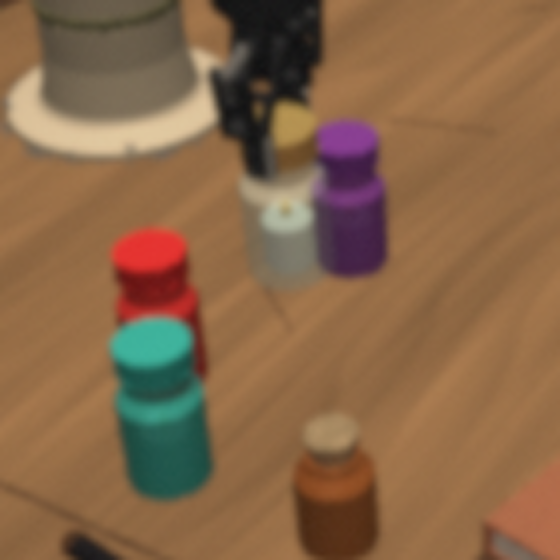

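The jar is upright and held by its lid. I'll carry it over the wall end to behind the middle.

step_arm --plan "4 -3.4 0 0 0; 8 -6.8 0 0 0; 12 -10.2 0 0 0; 16 -13.6 0 0 0; 20 -17 0 0 0; 24 -20.4 0 0 0; 28 -23.8 0 0 0; 30.3 -25.7 0 0 0; 30.3 -25.7 0 0 0; 30.3 -25.7 0 0 0"

```text
time_s: 31.65
eef_pos: [668.6, 29.8, 220.5]
ee_rot: [-0.0, 0.994, 0.109, -0.002]
force: [-0.2, -0.8, -2.9]
grip_width: 0.642
```

step_arm --plan "0 0 2 0 0; 0 0 5 0 0; 0 0 8 0 0; 0 0 10 0 0; 0 0 10 0 0; 0 0 10 0 0"

```text
time_s: 32.25
eef_pos: [668.8, 28.1, 123.6]
ee_rot: [0.0, 0.994, 0.108, 0.0]
force: [0.6, 0.0, -2.6]
grip_width: 0.649
```

Run:
```python
from h import *
go(668.7,29.7,95,12.4)
```

```text
row cm [ 0.02 -0.16  2.86] twist 0.0 | now [668.8  28.1 123.6] 12.4
```

step_arm --plan "0 -0.15 1 0 0; 0 -0.15 2 0 0; 0 -0.15 2.5 0 0; 0 -0.15 2.8 0 0; 0 -0.15 2.95 0 0; 0 -0.15 2.95 0 0; 0 -0.15 2.95 0 0"

```text
time_s: 32.95
eef_pos: [668.9, 30.7, 94.5]
ee_rot: [0.0, 0.994, 0.109, 0.001]
force: [-3.7, 2.0, 6.1]
grip_width: 0.643
```

step_arm --plan "0 0 0 0 75; 0 0 0 0 100; 0 0 0 0 100; 0 0 0 0 100; 0 0 0 0 100; 0 0 -4 0 100; 0 0 -9 0 100; 0 0 -12 0 100; 0 0 -12 0 100"

```text
time_s: 33.85
eef_pos: [670.2, 30.3, 218.9]
ee_rot: [0.001, 0.994, 0.109, 0.004]
force: [1.2, 0.4, 1.0]
grip_width: 0.999
```

Run:
```python
from h import *
go(400,-250,215,12.4)
```

```text
row cm [-32.44  21.54   0.39] twist 0.1 | now [670.2  30.3 218.9] 12.5
```

step_arm --plan "-32 21.5 -2 0 100; -32 21.5 -2 0 100; -32 21.5 -2 0 100; -32 21.5 -2 0 100; -32 21.5 -2 0 100; -32 21.5 -2 0 100; -32 21.5 -2 0 100; -32 21.5 -2 0 100; -32 21.5 -2 0 100; -32 21.5 -2 0 100"

```text
time_s: 34.85
eef_pos: [402.3, -248.7, 233.0]
ee_rot: [-0.0, 0.994, 0.108, -0.0]
force: [-0.3, 0.3, 0.1]
grip_width: 1.001
```

Run:
```python
from h import *
w=np.radians(12.3); ax=np.array([[np.cos(w),np.sin(w)],[-np.sin(w),np.cos(w)]])
for n,c in(('top',(591.5,15.1)),('scene',(594.7,11.5))):
    p,d=cams.capture(n); W=world(n,d); save(p,n+'9.png',(240,130,350,230) if n=='scene' else (110,100,360,280),6 if n=='scene' else 3)
    q,r,a=fit(n,W,np.array(c)+77*ax[0],115,135,45); print(n,'jar lid rel wall',(ax@(np.array(r[0])-c)).round(1),(ax@(q.mean(0)-c)).round(1),r[1])
    profile(n,d,c)
    # changes of bystanders
    d0=np.load(n+'0.npz')['d']; W0=np.load(n+'0.npz')['W']
    for nm,x,y in(('cork',530,-390),('padlock',530,380),('magn',545,-520),('tin',722,323),('red',318,-312),('turq',390,-396)):
        m=np.hypot(W0[...,0]-x,W0[...,1]-y)<60; print(nm,(np.abs(d-d0)[m]>12).sum(),m.sum(),end='; ')
    print()
```

```text
top jar lid rel wall [74.3 -1. ] [73.8 -0.1] (54.893341064453125, 53.793521881103516)
top edges along wall y [-114.6, -64.5, -54.8, 54.7, 64.9, 115.1]
cork 376 842; padlock 7 857; magn 11 849; tin 17 992; red 424 916; turq 415 919; 
scene jar lid rel wall [75.5  1.8] [75.  -1.8] (54.75523376464844, 55.90656280517578)
scene edges along wall y [112.9]
cork 5 1182; padlock 15 321; magn 2 1037; tin 7 390; red 2 682; turq 5 1359;
```

View pics/top9.png

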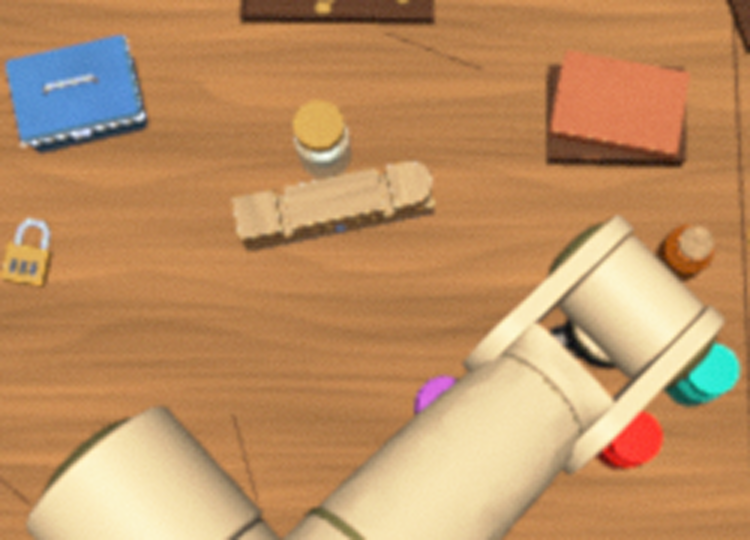

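View pics/scene9.png

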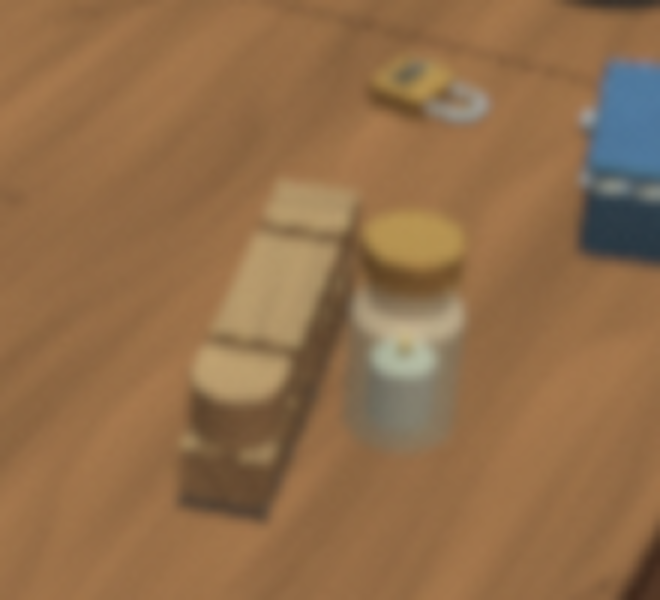

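```bash
python3 -c "
from h import *
print(workorder.finish_job())"
```

```text
the job is handed in; nothing more can be done
None
```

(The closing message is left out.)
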